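Stand a slumped binder back in its row and close the bookend up to it

TASK

The last binder of the row on the desk has slumped over onto the bookend. With your fingertips push it back up until it stands upright in the row again, and only then slide the bookend along the desk until it holds the binder snugly and squarely against the row. Push only: do not lift or carry anything, keep the other binders standing where they are, and leave the mug, calculator and stapler alone.

Things in the scene. Friction and masses are not known exactly. Their poses are not given: they have to be found in the camera images.
- slumped: slumped last binder, 180 mm deep (x), 45 thick (y), 215 tall (z), 0.3 to 0.6 kg; origin: centre of underside, spine at -x. It leans 27 to 35 deg to its +y on its foot's +y lower edge; its +y cover lies on the bookend's top edge and overhangs past it. Stood up in place it is 2 to 12 mm from binder3. Within 12 deg of vertical it drops upright by itself and stands freely
- binder3: last upright binder of the row, next to the slumped one; its +y points along the row towards the slumped binder and the bookend. A5 ring binder, dark blue-grey board, 180 mm deep (x), 45 mm thick (y), 215 mm tall, origin at the centre of its underside; spine (-x) with white label and steel finger ring. Loose, 0.55 kg
- binder2: middle upright binder, the same kind and size, touching binder3 on that one's -y side
- binder1: first upright binder, the same kind and size; its -y cover stands against a fixed grey desktop drawer unit (340 mm deep, 260 mm wide, 252 mm tall with the papers on it) that backs the row
- bookend: black cast L, loose, 0.6 to 1 kg, axes parallel to the row. Plate 120 mm wide (x), 8 thick, 130 tall; foot 14 mm thick, 120 wide, runs away from the books. Origin on the desk under the middle of the plate's book-side face; foot's outer end at y = +100 mm. Plate starts 68 to 88 mm from the slumped binder's lower edge. Pushed low on the foot's outer end it slides with 3 to 10 N
- mug: white mug, 80 mm across, 92 mm tall, with a handle; origin at the centre of its underside. A bystander 10 cm or more beyond the end of the bookend's foot; it may have changed places with the calculator or the stapler
- calculator: grey desk calculator, 165 by 105 mm, 27 mm tall; origin at the centre of its underside; a bystander
- stapler: black stapler, 130 by 36 mm, 42 mm tall; origin at the centre of its underside; a bystander
There are look-alikes about, which are no part of the job. What is shaped like the slumped but brown or purple is not meant.

How it is judged (in metres and radians):
On the way:
1. the slumped binder is pushed upright (within 4 degrees) in its place at the end of the row while the bookend is still where it was (within 30 mm) (angle between slumped's own z axis and vertical below 0.07 rad and y of slumped in the frame of binder3 below 0.075 m and distance of bookend from where it was at the start of the episode below 0.03 m), for 0.2 s.
At the end, for the whole second after the job is handed in: The binder stands upright (3 degrees) on the desk, gap to the row under 7 mm at mid-cover, square within 6 degrees, within 40 mm fore and aft; the bookend stands against it (gap under 7 mm, 7 degrees, within 60 mm of mid-cover); the others upright (3 degrees); all at rest (angle between each of slumped, bookend, binder1, binder2, binder3's own z axis and vertical below 0.05 rad and height (world z) of each of slumped, bookend below 0.006 m and y of slumped in the frame of binder3 between 0.038 and 0.052 m and x of slumped in the frame of binder3 between -0.04 and 0.04 m and angle between the x axis of slumped and the x axis of binder3, either way round below 0.1 rad and y of bookend in the frame of slumped between 0.016 and 0.0295 m and x of bookend in the frame of slumped between -0.06 and 0.06 m and angle between the x axis of bookend and the x axis of slumped, either way round below 0.12 rad and linear speed of each of slumped, bookend below 0.02 m/s); the robot touches nothing.
It fails at once if the slumped binder is lifted off the desk (its underside's centre above 35 mm; tipping alone raises it to about 14 mm) (height (world z) of slumped above 0.035 m).
It fails at once if the bookend is lifted (origin above 15 mm) (height (world z) of bookend above 0.015 m).
It fails at once if one of the other binders is moved by more than 30 mm or tipped by more than 12 degrees (distance of any of binder1, binder2, binder3 from where it was at the start of the episode above 0.03 m or angle between any of binder1, binder2, binder3's own z axis and vertical above 0.21 rad).
It fails at once if the mug, calculator or stapler is moved by more than 20 mm (distance of any of mug, calculator, stapler from where it was at the start of the episode above 0.02 m).
It also fails if it takes over 56 s, if anything falls off the work surface, if the arm or the gripper's body presses on something with over 40 N, if the wrist force passes 120 N, or if a joint passes its speed limit or range.

ROBOT

A 6-joint arm with a two-finger parallel gripper is mounted at the origin on the work surface. World frame = base frame: x ahead of the robot, y to its left, z up, the work surface at z = 0. Lengths are in mm, angles in rad, forces in N, time in s.
With the tool pointing down it reaches from about 350 to 975 mm from the base axis. Payload 7.1 kg.
Tool frame: the origin (TCP) lies midway between the tips of the shut fingers; the grasp point (between the pads) lies 19 mm behind it; z points along the fingers, y is the line along which they close (so a half turn about z gives the same grasp; the last joint's range is limited). The gripper opens to 88 mm and grips with 3 to 60 N. Pads are 20 mm wide; open, the fingers measure 115 mm over their backs; the gripper's body (75 mm by 178 mm) begins 61 mm behind the grasp point.
Start: joints at [1.301, 0.423, 1.63, -0, 1.089, -0.019], TCP at [155.08, 605.438, 222.675] pointing down, gripper open.
Joint ranges: [-3, 3], [-0.9, 2.11], [0.09, 2.58], [-1.31, 4.45], [0.11, 2.69], [-2.54, 2.54]. Speed limits (rad/s): [2.39, 2.39, 3.01, 3.14, 3.14, 3.14].

INTERFACE

Orientations are given as a rotation vector (axis times angle).
In Python, from workcell import ctrl gives the robot as it stands.
- The arm moves only by the shell command python3 -m pendant 'ROWS'. ROWS is a JSON object of lists of equal length, an entry for each row: "grip": the opening, from -1 (shut) to 1 (fully open); "linear": the shift along the tool's x, y, z in mm, a list of three; "angular": the turn, a rotation vector about the tool's x, y, z in rad, a list of three. In form: {"grip": [grip, ...], "linear": [[tx, ty, tz], ...], "angular": [[ax, ay, az], ...]}. A call has 1 to 12 rows; each row shifts and turns the commanded pose from where the row before left it, along the tool's axes as they then stand; what a row does not reach is not made up. A row lasts 1/12 s, in which the tool goes at most 41.7 mm and 7.16 degrees, less where a joint would pass 70% of its speed; a pose out of reach is approached as far as the arm can. A call with a gripper value outside its range is refused whole. The fingers move at their own pace and stop on an object; the grip force is fixed at half the most. Time passes only in rows, so rows that do not move let the fingers close. It gives the time, the measured TCP pose, the force, the opening and the grip force at its end, in the units of the state.
- ctrl.get_obs(): the state, without advancing time (a new reading comes with each control period).
- ctrl.get_image(name): name is "scene" or "top" or "wrist"; returns the picture (384x512x3 uint8, red, green, blue); there is no depth.
- ctrl.camera_params(name): a dict with "vfov" (degrees; the focal length in pixels is half the picture's height over the tangent of half this angle, whatever the lens; pixels are square), "cx", "cy" (the principal point, pixels), "R" (3x3) and "t" (3): a world point X has camera coordinates R X + t; the wrist camera has in their place "T_tool_cam" (4x4, takes a point from camera to tool coordinates, whose origin is the TCP and whose axes are the flange's). Camera axes: x right, y down, z forward; pixel columns grow to the right and rows downward; lengths in mm; the calibration is good to about 2 mm. A picture is of the moment at which its call begins: read the wrist's pose just before it. camera_params takes no time and is no camera call.
- ctrl.close_job(): hands the job in; it is judged then, once.
The state is a dict: "t": time; "qpos": joint angles; "qvel": joint speeds; "joint_torque": joint torques, N m; "ee_pos": TCP position; "orientation": TCP orientation; "ft_force": force on the tool from outside, world axes, zero at the start; "moment": the same for the moment, N m; "width": finger opening in mm; "grasp_force": force on a finger pad.
Only numpy, scipy, OpenCV 4.12 (cv2) and the standard library are available. Lean on these libraries where they do the work, as an engineer would, in place of code of your own. Each camera call takes 0.05 s, during which the arm holds its last target. There are 200 camera calls.

## Working session

There is one attempt and no reset: what is moved stays moved. The work goes in short steps, Python scripts to look and compute and a shell command to move; the robot and the scene stay as the last step left them, time stands still between calls to the robot, and variables do not carry over. Pictures are saved under pics/ and viewed, at most 10 in all, crops included, and the job is handed in when it is done.

```bash
mkdir -p pics; python3 - <<'E'
from workcell import ctrl
import cv2,numpy as np
ims={n:ctrl.get_image(n) for n in("scene","top")}
for n,i in ims.items():
    cv2.imwrite(f"pics/{n}0.png",i[:,:,::-1]); p=ctrl.camera_params(n); print(n,{k:np.round(v,4).tolist() for k,v in p.items()})
o=ctrl.get_obs();print({k:np.round(v,3).tolist() for k,v in o.items()})
cv2.imwrite("pics/both.png",cv2.resize(np.vstack([ims["scene"],ims["top"]])[:,:,::-1],None,fx=.78,fy=.78))
E
```

```text
scene {'vfov': 51.2936, 'cx': 259.4738, 'cy': 194.8281, 'R': [[-0.6178, 0.7863, 0.0096], [0.559, 0.4477, -0.6979], [-0.5531, -0.4258, -0.7161]], 't': [267.1524, -232.9648, 1482.1696]}
top {'vfov': 42.7857, 'cx': 250.4375, 'cy': 185.5853, 'R': [[-0.0293, -0.9994, -0.0166], [-0.9972, 0.0303, -0.0676], [0.0681, 0.0146, -0.9976]], 't': [14.8645, 466.116, 1193.7675]}
{'t': 0.1, 'qpos': [1.301, 0.424, 1.631, 0.0, 1.089, -0.019], 'qvel': [0.001, -0.0, -0.001, -0.001, -0.003, -0.001], 'joint_torque': [-0.0, -54.561, -27.433, 0.065, 0.019, -0.0], 'ee_pos': [154.943, 604.943, 221.962], 'orientation': [-0.393, -3.117, 0.002], 'ft_force': [-0.48, 0.162, 0.65], 'moment': [0.012, -0.016, -0.011], 'grasp_force': 0.0, 'width': 87.929}
```

View pics/scene0.png

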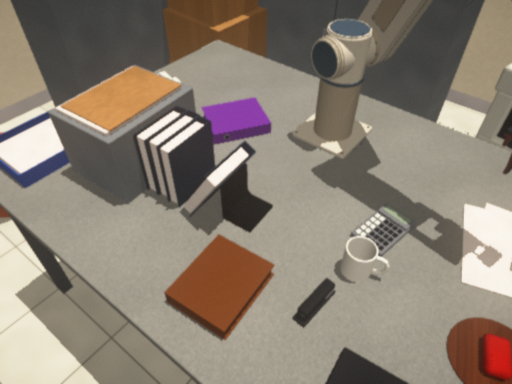

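View pics/top0.png

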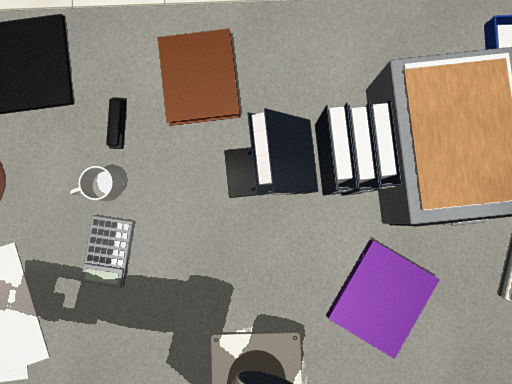

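The scene picture shows three dark upright binders beside the drawer unit, at about (175,155). The slumped dark one is at (220,175) on the black bookend at (240,205). In the top picture the row is at (320–400, 100–195), the slumped binder at (250–318, 108–195) and the bookend foot at (240,173).

Candidates in the top picture: brown binder (200,77), purple (383,297), black slab (35,62), dark leaning one (285,150). The last fits, since it leans on the bookend at the end of the row. I'll confirm it in a crop.

```bash
python3 - <<'E'
import cv2
i=cv2.imread("pics/top0.png")[95:215,215:415]
i=cv2.convertScaleAbs(cv2.resize(i,None,fx=4,fy=4,interpolation=cv2.INTER_CUBIC),alpha=1.6,beta=15)
cv2.imwrite("pics/crop0.png",i)
i=cv2.imread("pics/scene0.png")[100:235,125:285]
i=cv2.convertScaleAbs(cv2.resize(i,None,fx=4,fy=4,interpolation=cv2.INTER_CUBIC),alpha=1.6,beta=15)
cv2.imwrite("pics/crop1.png",i)
E
```

```text
(no output)
```

View pics/crop0.png

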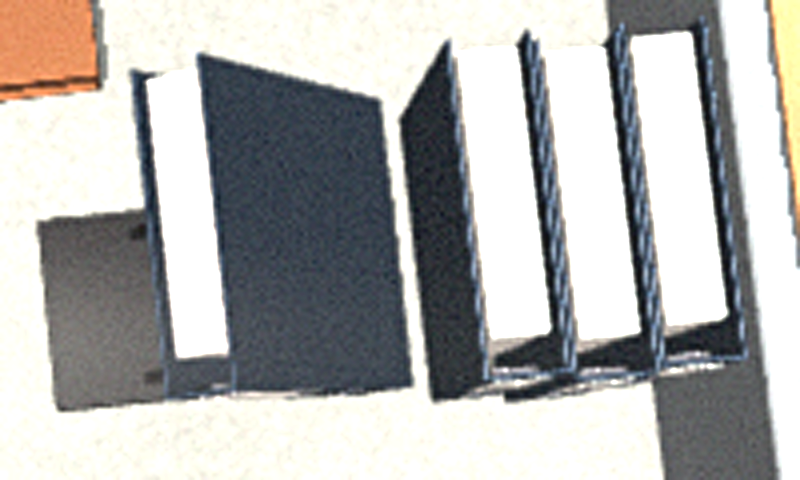

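View pics/crop1.png

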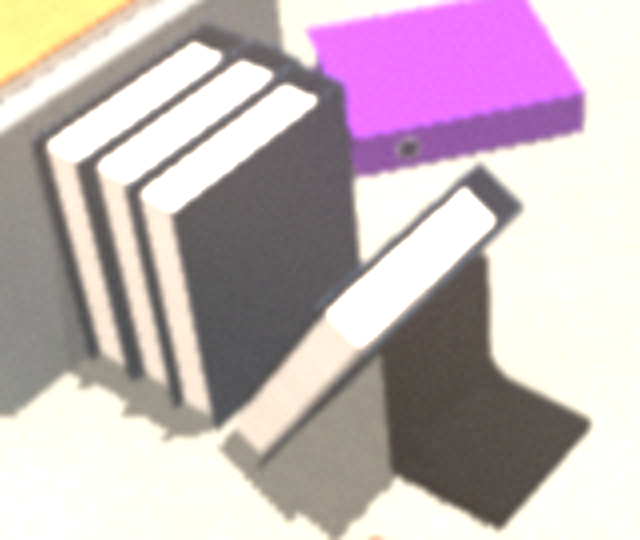

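```bash
cat > h.py <<'E'
import numpy as np
from workcell import ctrl
def ray(cam,u,v,z,P=None):
    p=P or ctrl.camera_params(cam); f=192/np.tan(np.radians(p["vfov"]/2))
    R=np.array(p["R"]);t=np.array(p["t"]);C=-R.T@t
    d=R.T@np.array([(u-p["cx"])/f,(v-p["cy"])/f,1.])
    return C+d*(z-C[2])/d[2]
E
python3 - <<'E'
from h import *
c=lambda u,v,z:ray("top",(u+.5)/4-.5+215,(v+.5)/4-.5+95,z)
s=lambda u,v,z:ray("scene",(u+.5)/4-.5+125,(v+.5)/4-.5+100,z)
pr=lambda n,p:print(n,np.round(p,1))
for n,a in dict(b3ny=(490,378,215),b3fy=(450,40,215),b3n_=(570,370,215),b3f_=(527,32,215),b1n_=(745,355,215),b1f_=(703,22,215),foot_n=(58,410,14),foot_f=(38,222,14)).items(): pr(n,c(*a))
for th in(27,30,33,35):
    T=np.radians(th);S,C=np.sin(T),np.cos(T)
    print(th)
    for n,a in dict(tpf=(133,72,215*C),tpn=(165,398,215*C),tmf=(198,55,215*C+45*S),tmn=(234,395,215*C+45*S),bmf=(380,98,45*S),bmn=(412,387,45*S)).items(): pr(n,c(*a))
for n,a in dict(b3fy=(180,212,215),b3foot=(215,427,0),slump_lowfar=(262,468,0),foot_n=(590,425,14),foot_f=(500,527,14),plate_foot=(395,475,14),pl_topnear=(488,255,130)).items(): pr("S "+n,s(*a))
E
```

```text
b3ny [ 440.1 -179.7  215. ]
b3fy [ 616.5 -166.3  215. ]
b3n_ [ 442.9 -220.8  215. ]
b3f_ [ 619.4 -206.3  215. ]
b1n_ [ 447.9 -310.6  215. ]
b1f_ [ 621.6 -297.5  215. ]
foot_n [439.5  54.4  14. ]
foot_f [556.8  63.8  14. ]
27
tpf [610.3  -0.7 191.6]
tpn [436.  -12.5 191.6]
tmf [613.6 -35.2 212. ]
tmn [435.4 -48.2 212. ]
bmf [ 626.5 -150.5   20.4]
bmn [ 446.8 -163.3   20.4]
30
tpf [ 6.114e+02 -6.000e-01  1.862e+02]
tpn [436.3 -12.5 186.2]
tmf [614.4 -35.3 208.7]
tmn [435.6 -48.3 208.7]
bmf [ 626.1 -150.3   22.5]
bmn [ 446.7 -163.1   22.5]
33
tpf [ 6.127e+02 -5.000e-01  1.803e+02]
tpn [436.6 -12.5 180.3]
tmf [615.3 -35.4 204.8]
tmn [435.8 -48.5 204.8]
bmf [ 625.7 -150.    24.5]
bmn [ 446.6 -162.8   24.5]
35
tpf [ 6.137e+02 -5.000e-01  1.761e+02]
tpn [436.8 -12.5 176.1]
tmf [615.9 -35.4 201.9]
tmn [436.  -48.6 201.9]
bmf [ 625.4 -149.9   25.8]
bmn [ 446.5 -162.7   25.8]
S b3fy [ 614.8 -161.3  215. ]
S b3foot [ 615.2 -169.5    0. ]
S slump_lowfar [ 622.3 -112.3    0. ]
S foot_n [446.3  59.   14. ]
S foot_f [564.5  68.2  14. ]
S plate_foot [574.5 -22.2  14. ]
S pl_topnear [446.4 -37.9 130. ]
```

The crop confirms it: in the top crop the dark slumped binder spans (133–412, 55–398), with the bookend foot sticking out at (38–165, 215–410). The row is yawed about 4.3° and the lean is about 32°. First I turn the tool so its y axis runs along the row's x.

```bash
python3 -m pendant '{"grip":[0.4,0.4,0.4,0.4,0.4,0.4,0.4,0.4,0.4,0.4,0.4,0.4],"linear":[[0,0,0],[0,0,0],[0,0,0],[0,0,0],[0,0,0],[0,0,0],[0,0,0],[0,0,0],[0,0,0],[0,0,0],[0,0,0],[0,0,0]],"angular":[[0,0,0.104],[0,0,0.104],[0,0,0.104],[0,0,0.104],[0,0,0.104],[0,0,0.104],[0,0,0.104],[0,0,0.104],[0,0,0.104],[0,0,0.104],[0,0,0.104],[0,0,0.104]]}'
python3 -m pendant '{"grip":[0.4,0.4,0.4,0.4,0.4,0.4,0.4,0.4,0.4,0.4,0.4,0.4],"linear":[[-33,18,0],[-33,18,0],[-33,18,0],[-33,18,0],[-33,18,0],[-33,18,0],[-33,18,0],[-33,18,0],[-33,18,0],[-33,18,0],[-33,18,0],[-33,18,0]],"angular":[[0,0,0],[0,0,0],[0,0,0],[0,0,0],[0,0,0],[0,0,0],[0,0,0],[0,0,0],[0,0,0],[0,0,0],[0,0,0],[0,0,0]]}'
python3 - <<'E'
from h import *
from scipy.spatial.transform import Rotation as Ro
o=ctrl.get_obs();R=Ro.from_rotvec(o["orientation"]).as_matrix();print(R.round(3),o["ee_pos"],R.T@(np.array([521,40,165])-o["ee_pos"]),o["qpos"])
E
```

```text
t: 1.1
ee_pos: [155.0, 605.1, 222.2]
orientation: [2.146, 2.294, -0.001]
ft_force: [0.2, 0.3, -0.2]
width: 61.4
grasp_force: 0.0
t: 2.1
ee_pos: [399.4, 224.2, 222.6]
orientation: [-2.14, -2.3, 0.0]
ft_force: [-0.1, -0.1, -0.1]
width: 61.5
grasp_force: 0.0
[[-0.072  0.997 -0.   ]
 [ 0.997  0.072 -0.   ]
 [-0.    -0.    -1.   ]] [399.43901059 224.24750841 222.62792497] [-192.53064858  107.96685036   57.62208621] [4.85570639e-01 1.75855867e-01 1.98595849e+00 1.18155793e-05
 9.79949417e-01 4.13387017e-01]
```

```bash
python3 -m pendant '{"grip":[0.4,0.4,0.4,0.4,0.4,0.4,0.4,0.4,0.4,0.4,0.4,0.4],"linear":[[-32,18,0],[-32,18,0],[-32,18,0],[-32,18,0],[-32,18,0],[-32,18,0],[0,0,0],[0,0,20],[0,0,20],[0,0,18],[0,0,0],[0,0,0]],"angular":[[0,0,0],[0,0,0],[0,0,0],[0,0,0],[0,0,0],[0,0,0],[0,0,0],[0,0,0],[0,0,0],[0,0,0],[0,0,0],[0,0,0]]}'
python3 -m pendant '{"grip":[0.4,0.4,0.4,0.4,0.4,0.4,0.4,0.4,0.4,0.4,0.4,0.4],"linear":[[-5,0,0],[-5,0,0],[-5,0,0],[-5,0,0],[-5,0,0],[-5,0,0],[-5,0,0],[-5,0,0],[-5,0,0],[-5,0,0],[-5,0,0],[0,0,0]],"angular":[[0,0,0],[0,0,0],[0,0,0],[0,0,0],[0,0,0],[0,0,0],[0,0,0],[0,0,0],[0,0,0],[0,0,0],[0,0,0],[0,0,0]]}'
python3 - <<'E'
from h import *
import cv2
a=ctrl.get_image("scene")[60:260,100:330];b=ctrl.get_image("top")[80:230,200:420]
a=cv2.resize(a,(400,348));b=cv2.resize(b,(400,273));
cv2.imwrite("pics/p1.png",cv2.convertScaleAbs(np.vstack([a,b])[:600,:,::-1],alpha=1.5,beta=10))
E
```

```text
t: 3.1
ee_pos: [519.6, 42.5, 164.0]
orientation: [-2.139, -2.299, 0.003]
ft_force: [0.1, -0.1, -0.7]
width: 61.4
grasp_force: 0.0
t: 4.1
ee_pos: [524.5, -13.5, 164.6]
orientation: [2.141, 2.299, -0.0]
ft_force: [0.4, 0.5, -0.0]
width: 61.5
grasp_force: 0.3
```

View pics/p1.png

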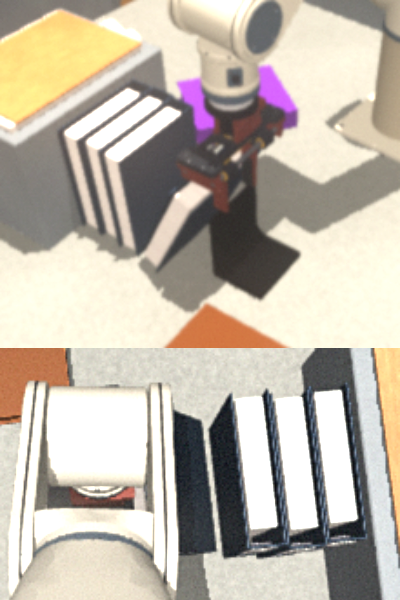

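Top part: the arm is behind the binder's top edge and the row is undisturbed. The fingers are at the binder's top cover, and the bookend foot is still in place. I continue pushing.

```bash
python3 -m pendant '{"grip":[0.4,0.4,0.4,0.4,0.4,0.4,0.4,0.4,0.4,0.4,0.4,0.4],"linear":[[-4,0,0],[-4,0,0],[-4,0,0],[-4,0,0],[-4,0,0],[-4,0,0],[-4,0,0],[-4,0,0],[-3,0,0],[0,0,0],[0,0,0],[0,0,0]],"angular":[[0,0,0],[0,0,0],[0,0,0],[0,0,0],[0,0,0],[0,0,0],[0,0,0],[0,0,0],[0,0,0],[0,0,0],[0,0,0],[0,0,0]]}'
python3 -m pendant '{"grip":[0.4,0.4,0.4,0.4,0.4,0.4,0.4,0.4,0.4,0.4,0.4,0.4],"linear":[[-3,0,0],[-3,0,0],[-3,0,0],[-3,0,0],[-3,0,0],[-3,0,0],[-3,0,0],[-3,0,0],[-3,0,0],[0,0,0],[0,0,0],[0,0,0]],"angular":[[0,0,0],[0,0,0],[0,0,0],[0,0,0],[0,0,0],[0,0,0],[0,0,0],[0,0,0],[0,0,0],[0,0,0],[0,0,0],[0,0,0]]}'
python3 - <<'E'
from h import *
import cv2
a=ctrl.get_image("scene")[60:260,100:330];b=ctrl.get_image("top")[80:230,200:420]
a=cv2.resize(a,(690,600));
cv2.imwrite("pics/p2.png",cv2.convertScaleAbs(a[:,:,::-1],alpha=1.5,beta=10))
E
```

```text
t: 5.2
ee_pos: [526.9, -47.5, 164.6]
orientation: [-2.14, -2.3, 0.0]
ft_force: [-0.3, 0.2, -0.3]
width: 61.4
grasp_force: 0.1
t: 6.2
ee_pos: [528.9, -74.4, 164.7]
orientation: [-2.14, -2.3, -0.0]
ft_force: [-0.4, 0.4, 0.1]
width: 61.4
grasp_force: 0.0
```

View pics/p2.png

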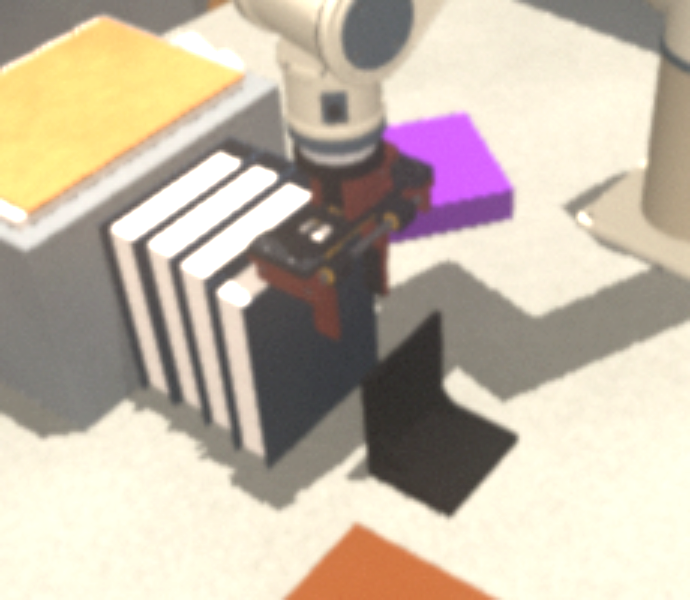

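The slumped binder now stands upright at the end of the row (about (265,370)), and the bookend at (430,420) is untouched. I back off to beyond the foot and measure.

```bash
python3 -m pendant '{"grip":[0.4,0.4,0.4,0.4,0.4,0.4,0.4,0.4,0.4,0.4,0.4,0.4],"linear":[[15,0,0],[30,0,0],[30,-4,0],[30,-5,0],[30,-5,0],[30,-4,0],[30,0,0],[30,0,0],[30,0,0],[0,0,0],[0,0,0],[0,0,0]],"angular":[[0,0,0],[0,0,0],[0,0,0],[0,0,0],[0,0,0],[0,0,0],[0,0,0],[0,0,0],[0,0,0],[0,0,0],[0,0,0],[0,0,0]]}'
python3 - <<'E'
from h import *
import cv2
b=ctrl.get_image("top")[95:215,205:405];cv2.imwrite("pics/p3.png",cv2.convertScaleAbs(cv2.resize(b,None,fx=4,fy=4,interpolation=cv2.INTER_CUBIC)[:,:,::-1],alpha=1.8,beta=15))
E
```

```text
t: 7.3
ee_pos: [492.4, 178.4, 164.6]
orientation: [2.139, 2.301, -0.001]
ft_force: [1.0, -0.6, -0.9]
width: 61.5
grasp_force: 0.0
```

View pics/p3.png

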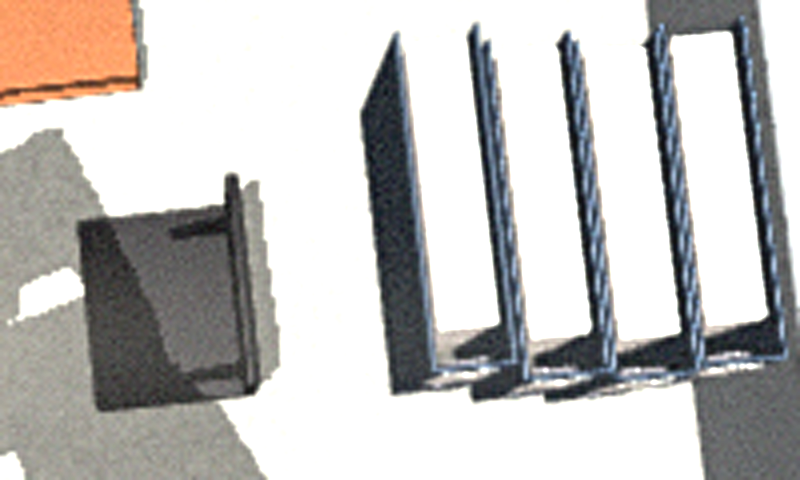

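The slumped binder is upright, with its +y top edge at (397,33)–(434,374) and a small gap to the row. The bookend foot end is at (80,222)–(98,410).

```bash
python3 - <<'E'
from h import *
from scipy.spatial.transform import Rotation as Ro
c=lambda u,v,z:ray("top",(u+.5)/4-.5+205,(v+.5)/4-.5+95,z)
for a in [(397,33,215),(434,374,215),(475,28,215),(515,362,215),(490,45,215),(526,378,215),(80,222,14),(98,410,14),(232,175,130),(256,392,130)]: print(a,c(*a).round(1))
print("mug",ray("top",97,182,46).round(),"stapler",ray("top",117,122,20).round(),"calc",ray("top",107,250,20).round())
o=ctrl.get_obs();R=Ro.from_rotvec(o["orientation"]).as_matrix();m=(c(80,222,14)+c(98,410,14))/2
print(m,R.T@(m-o["ee_pos"]))
E
```

```text
(397, 33, 215) [ 621.8 -118.2  215. ]
(434, 374, 215) [ 443.6 -130.6  215. ]
(475, 28, 215) [ 623.1 -158.7  215. ]
(515, 362, 215) [ 448.5 -172.4  215. ]
(490, 45, 215) [ 613.9 -166.2  215. ]
(526, 378, 215) [ 440.1 -177.7  215. ]
(80, 222, 14) [556.8  62.6  14. ]
(98, 410, 14) [439.5  54.4  14. ]
(232, 175, 130) [564.1 -31.2 130. ]
(256, 392, 130) [441.6 -40.8 130. ]
mug [484. 372.  46.] stapler [635. 329.  20.] calc [319. 357.  20.]
[498.14789313  58.49800815  14.        ] [-119.43553526   -2.8969743   150.62329417]
```

```bash
python3 -m pendant '{"grip":[0.4,0.4,0.4,0.4,0.4,0.4,0.4,0.4,0.4,0.4,0.4,0.4],"linear":[[-26,-1,0],[-27,-1,0],[-27,-1,0],[0,0,30],[0,0,30],[0,0,30],[0,0,30],[0,0,20],[0,0,12],[0,0,6],[0,0,0],[0,0,0]],"angular":[[0,0,0],[0,0,0],[0,0,0],[0,0,0],[0,0,0],[0,0,0],[0,0,0],[0,0,0],[0,0,0],[0,0,0],[0,0,0],[0,0,0]]}'
python3 -m pendant '{"grip":[0.4,0.4,0.4,0.4,0.4,0.4,0.4,0.4,0.4,0.4,0.4,0.4],"linear":[[-5,0,0],[-5,0,0],[-5,0,0],[-5,0,0],[-5,0,0],[-5,0,0],[-5,0,0],[-5,0,0],[-5,0,0],[-5,0,0],[-5,0,0],[-5,0,0]],"angular":[[0,0,0],[0,0,0],[0,0,0],[0,0,0],[0,0,0],[0,0,0],[0,0,0],[0,0,0],[0,0,0],[0,0,0],[0,0,0],[0,0,0]]}'
```

```text
t: 8.35
ee_pos: [496.0, 98.3, 7.3]
orientation: [2.14, 2.299, 0.001]
ft_force: [-0.3, -0.4, 0.0]
width: 61.5
grasp_force: 0.0
t: 9.35
ee_pos: [500.1, 39.0, 7.0]
orientation: [-2.141, -2.299, -0.002]
ft_force: [0.4, 6.2, 3.9]
width: 61.3
grasp_force: 3.6
```

```bash
python3 -m pendant '{"grip":[0.4,0.4,0.4,0.4,0.4,0.4,0.4,0.4,0.4,0.4,0.4,0.4],"linear":[[-4,0,0],[-4,0,0],[-4,0,0],[-4,0,0],[-4,0,0],[-4,0,0],[-4,0,0],[-4,0,0],[-4,0,0],[-4,0,0],[-4,0,0],[-2,0,0]],"angular":[[0,0,0],[0,0,0],[0,0,0],[0,0,0],[0,0,0],[0,0,0],[0,0,0],[0,0,0],[0,0,0],[0,0,0],[0,0,0],[0,0,0]]}'
for i in 1 2 3; do python3 -m pendant '{"grip":[0.4,0.4,0.4,0.4],"linear":[[-1,0,0],[-1,0,0],[-1,0,0],[-1,0,0]],"angular":[[0,0,0],[0,0,0],[0,0,0],[0,0,0]]}' | grep -E "ee_pos|force"; done
```

```text
t: 10.35
ee_pos: [503.3, -6.9, 7.0]
orientation: [-2.141, -2.299, -0.001]
ft_force: [-0.1, 7.0, 3.9]
width: 61.3
grasp_force: 3.9
ee_pos: [503.5, -10.7, 7.0]
ft_force: [-0.5, 7.3, 4.2]
grasp_force: 3.9
ee_pos: [503.6, -14.2, 7.0]
ft_force: [-1.0, 11.9, 5.2]
grasp_force: 5.9
ee_pos: [503.8, -17.4, 7.0]
ft_force: [-0.8, 21.9, 6.4]
grasp_force: 11.1
```

```bash
python3 -m pendant '{"grip":[0.4,0.4,0.4,0.4,0.4,0.4,0.4,0.4,0.4,0.4,0.4,0.4],"linear":[[2,0,0],[4,0,0],[10,0,0],[30,0,0],[30,0,0],[30,0,-10],[30,0,-30],[30,0,-30],[30,0,-30],[0,0,0],[0,0,0],[0,0,0]],"angular":[[0,0,0],[0,0,0],[0,0,0],[0,0,0],[0,0,0],[0,0,0],[0,0,0],[0,0,0],[0,0,0],[0,0,0],[0,0,0],[0,0,0]]}'
python3 - <<'E'
from h import *
import cv2
b=ctrl.get_image("top")[95:215,205:405];cv2.imwrite("pics/p4.png",cv2.convertScaleAbs(cv2.resize(b,None,fx=4,fy=4,interpolation=cv2.INTER_CUBIC)[:,:,::-1],alpha=1.8,beta=15))
E
```

```text
t: 12.35
ee_pos: [489.2, 174.6, 104.6]
orientation: [-2.139, -2.301, 0.001]
ft_force: [-1.5, -0.5, 0.3]
width: 61.5
grasp_force: 0.0
```

View pics/p4.png

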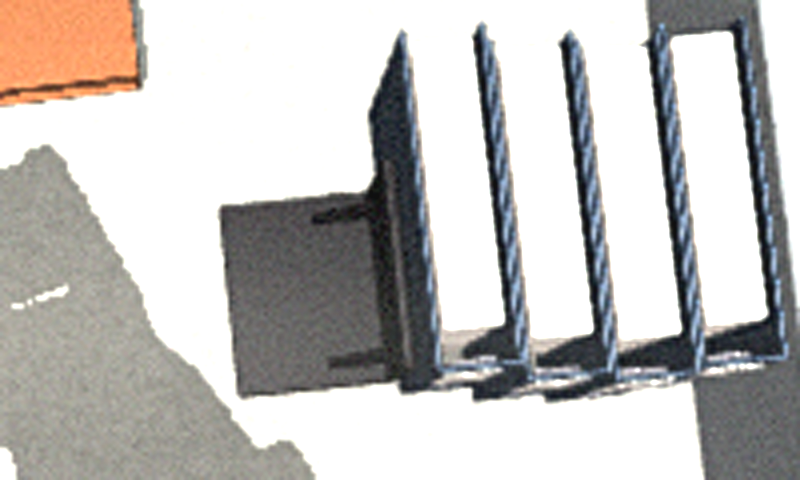

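The gap to the row has closed, and the bookend plate at (385–410,160–380) sits against the binder's cover. I check with numbers.

```bash
python3 - <<'E'
from h import *
c=lambda u,v,z:ray("top",(u+.5)/4-.5+205,(v+.5)/4-.5+95,z)
X=np.array([.9974,.072]);Y=np.array([-.072,.9974])
for n,a in dict(sf=(403,33,215),sn=(440,374,215),b3f=(488,40,215),b3n=(529,376,215),b2f=(572,34,215),ff=(220,207,14),fn=(240,397,14),pf=(388,162,130),pn=(409,380,130)).items():
    p=c(*a)[:2];print(n,p.round(1),"row x,y",(p@X).round(1),(p@Y).round(1))
E
```

```text
sf [ 621.7 -121.3] row x,y 611.4 -165.7
sn [ 443.5 -133.7] row x,y 432.7 -165.3
b3f [ 616.6 -165.2] row x,y 603.1 -209.2
b3n [ 441.1 -179.3] row x,y 427.1 -210.6
b2f [ 618.3 -208.9] row x,y 601.6 -252.8
ff [563.4 -24.7] row x,y 560.2 -65.2
fn [444.9 -33.4] row x,y 441.4 -65.4
pf [ 568.6 -119. ] row x,y 558.6 -159.6
pn [ 445.7 -126.2] row x,y 435.5 -158.0
```

Everything is in place: plate face at −165.3 against cover at −165.5 in row coordinates, slumped-to-row gap about 0, all square.

```bash
python3 -c "
from workcell import ctrl
print(ctrl.close_job())"
```

```text
the job is handed in; nothing more can be done
None
```

The slumped binder was pushed upright, the bookend was slid snugly and squarely against it, and the job is handed in; no verdict came back, but my last picture showed both gaps at about 0 mm, at about 12 s of the 56 s allowed.

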